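Fetch a padlock from under the low shelf with a reacher

TASK

A padlock has slid under the low wire shelf on the packing bench. Take the reacher by its handle and trigger, reach in, squeeze the trigger so that its jaws close on the padlock, and draw the padlock out so that it lies wholly on the rubber mat; then let go of it, back the reacher clear of it and leave the reacher lying flat on the bench. Do not touch the padlock with the gripper itself, and leave the small carton under the shelf, the tape roll and the bottle as they are.

Things in the scene. Friction and masses are not known exactly. Their poses are not given: they have to be found in the camera images.
- reacher_grip (a point): Grip centre of the hand reacher (0.25 kg, 290 mm long) lying flat on the bench: midway between the back of its black handle bar and the front of its grey trigger bar, 16 mm above its underside. +x: where the jaws reach, z up. Handle: x -26 to -6 mm, y +-45, 32 mm high. Trigger, parallel to it: x 12 to 26, y -31 to 35, 28 mm high. Pinch both together along x from above, at y = 0.
- reacher_jaws (a point): Point midway between the reacher's two jaw pads, at x = +217, y = -55 mm from the grip centre (the 16 mm tube runs along this y), 13.5 mm above the bench; same axes. Pads at +-y, 34 mm long, 20 mm high; released 78 mm apart at their middles (100 mm outside), fully squeezed 17 mm. The block behind ends 49 mm short of this point. The reacher may be slid flat on the bench.
- trigger (a joint): Trigger squeeze, m: 0 released (52 mm over handle and trigger, jaws open), 0.014 full (38 mm, jaws shut), about 0.009 with the padlock held. A spring pushes it out: 8 N to start, 12 N at full squeeze. A grip under 7 N (or at 52 mm) holds the reacher with jaws open; about 25 N closes them firmly. As both fingers close, the reacher shifts some 4 mm forward.
- jaw_left: The jaw on the +y side; origin on its hinge, 155 mm ahead of the grip centre. It turns about z with the trigger.
- jaw_right: The jaw on the -y side, likewise.
- padlock: Brass padlock lying flat under the shelf, 160 g: body 40 mm (its x) by 32 mm (its y), 20 mm high, with a steel shackle standing out a further 26 mm on the +y side. Origin under the middle of the body, on the bench; z up. Its +y side faces roughly into the shelf.
- carton: Small white carton, 44 (x) by 36 (y) by 30 mm high, also under the shelf, 110 mm or so beside the padlock (on either side). Origin at the centre of its underside.
- shelf: Low fixed wire shelf, 270 (x) by 200 (y), 74 mm high, 62 mm clear below. Origin on the bench under its centre. 14 mm posts at the corners; work from its open -y side (front edge at y = -100 mm). Boxes of stock stand along its back edge (y 50 to 95 mm), up to 144 mm above the bench.
- mat: Thin dark rubber mat, flush with the bench (1 mm, no step to feel), 170 mm (x) by 120 mm (y), in front of the shelf's open side. Origin at its centre.
- tape: Roll of brown packing tape standing flat on the bench, 96 mm diameter, 48 mm high; origin at the centre of its underside.
- bottle: White bottle, 60 mm diameter, 160 mm high; origin at the centre of its underside.
- padlock_shackle (a point): Outer end of the padlock's shackle: 40 mm from the padlock's origin along its +y, 10 mm above its underside.
Not all that is in view belongs to the job. Of the things like the padlock, leave any that is red; of the rest the smaller one is meant.

How it is judged (in metres and radians):
On the way, in this order (a step that is already met when the one before it is completed fails the run):
1. both jaws are closed on the padlock while it is still under the shelf (contact force between each of jaw_left, jaw_right and padlock above 0.5 N and value of joint trigger above 0.004 m and y of padlock in the frame of shelf above -0.085 m), for 0.2 s.
2. the padlock, still held by the jaws, has been drawn onto the mat (value of joint trigger above 0.004 m and contact force between each of jaw_left, jaw_right and padlock above 0.2 N and x of padlock in the frame of mat between -0.08 and 0.08 m and y of padlock in the frame of mat between -0.055 and 0.055 m), for 0.1 s.
At the end, for the whole second after the job is handed in: The padlock lies flat, at rest on the mat: its origin within 70 mm (mat's x) and 46 mm (y) of the mat's centre, its shackle end within 85 and 60 mm. The reacher lies flat, at rest, trigger released, not touching the padlock, its jaw centre over 45 mm from it (x of padlock in the frame of mat between -0.07 and 0.07 m and y of padlock in the frame of mat between -0.046 and 0.046 m and x of padlock_shackle in the frame of mat between -0.085 and 0.085 m and y of padlock_shackle in the frame of mat between -0.06 and 0.06 m and angle between padlock's own z axis and vertical below 0.15 rad and linear speed of each of padlock, jaw_left below 0.02 m/s and contact force between each of jaw_left, jaw_right and padlock below 0.05 N and horizontal distance between reacher_jaws and padlock above 0.045 m and angle between reacher_grip's own z axis and vertical below 0.12 rad and height (world z) of reacher_grip below 0.03 m and value of joint trigger below 0.003 m).
It fails at once if the gripper itself touches the padlock (contact force between the fingers and padlock above 0.3 N).
It fails at once if the small carton is moved by more than 20 mm (distance of carton from where it was at the start of the episode above 0.02 m).
It fails at once if the tape roll is moved by more than 30 mm (distance of tape from where it was at the start of the episode above 0.03 m).
It fails at once if the bottle is moved by more than 30 mm or tipped (distance of bottle from where it was at the start of the episode above 0.03 m or angle between bottle's own z axis and vertical above 0.3 rad).
It also fails if it takes over 48 s, if anything falls off the work surface, if the arm or the gripper's body presses on something with over 40 N, if the wrist force passes 120 N, or if a joint passes its speed limit or range.

ROBOT

A 6-joint arm with a two-finger parallel gripper is mounted at the origin on the work surface. World frame = base frame: x ahead of the robot, y to its left, z up, the work surface at z = 0. Lengths are in mm, angles in rad, forces in N, time in s.
With the tool pointing down it reaches from about 250 to 850 mm from the base axis. Payload 12.5 kg.
Tool frame: the origin (TCP) lies on the mounting face of the last link; the fingertips stand 186 mm ahead of it and the grasp point (between the pads) lies 167 mm ahead of it; z points along the fingers, y is the direction in which the jaws open and shut (so a half turn about z gives the same grasp; the last joint's range is limited). The gripper opens to 93 mm and grips with 3 to 60 N. Pads are 15 mm wide; open, the fingers measure 128 mm over their backs; the gripper's body (75 mm by 188 mm) begins 65 mm behind the grasp point.
Start: joints at [1.038, 0.351, 1.652, -0, 1.139, -0.085], TCP at [238.109, 495.772, 404.733] pointing down, gripper open.
Joint ranges: [-2.75, 2.75], [-0.79, 2.1], [0.01, 2.65], [-1.57, 4.71], [0.07, 3.14], [-2.87, 2.87]. Speed limits (rad/s): [2.22, 2.22, 2.79, 3.14, 3.14, 3.14].

INTERFACE

Orientations are given as a unit quaternion [x, y, z, w].
In Python, from plant import get_state, read_camera, camera_model, workorder gives the robot as it stands.
- The arm moves only by the tool drive_tool, never from a script. Its argument "deltas" is a list of rows, each a list of 7 numbers: the turn, a rotation vector about the tool's x, y, z in degrees, then the shift along the tool's x, y, z in units of 60 mm (1.0 is 60 mm), then the finger opening in mm, from 0 to 93. In form: [[ax, ay, az, dx, dy, dz, hand], ...]. A call has 1 to 12 rows; each row shifts and turns the commanded pose from where the row before left it, along the tool's axes as they then stand; what a row does not reach is not made up. A row lasts 1/8 s, in which the tool goes at most 62.5 mm and 10.7 degrees, less where a joint would pass 70% of its speed; a pose out of reach is approached as far as the arm can. A call is refused whole if a number of a shift passes 1 or a number of a turn 10.7, either way. A call with a gripper value outside its range is refused whole. The fingers move at their own pace and stop on an object; "force" is the grip in N (left out, the last holds). Time passes only in rows, so rows that do not move let the fingers close. It gives the time, the measured TCP pose, the force and the opening at its end, in the units of the state.
- get_state(): the state, without advancing time (a new reading comes with each control period).
- read_camera(name): name is "scene" or "top" or "wrist"; returns (picture, depth): 400x640x3 uint8, red, green, blue; 400x640 float32, mm along the optical axis (not along the pixel's ray), 0 where there is no reading.
- camera_model(name): a dict with "vertical_fov" (degrees; the focal length in pixels is half the picture's height over the tangent of half this angle, whatever the lens; pixels are square), "cx", "cy" (the principal point, pixels), "R" (3x3) and "t" (3): a world point X has camera coordinates R X + t; the wrist camera has in their place "mount" (4x4, takes a point from camera to tool coordinates, whose origin is the TCP and whose axes are the flange's). Camera axes: x right, y down, z forward; pixel columns grow to the right and rows downward; lengths in mm; the calibration is good to about 2 mm. A picture is of the moment at which its call begins: read the wrist's pose just before it. camera_model takes no time and is no camera call.
- workorder.sign_off(): hands the job in, once; it reports no verdict.
The state is a dict: "time_s": time; "joint_positions": joint angles; "joint_velocities": joint speeds; "joint_torque": joint torques, N m; "eef_pos": TCP position; "eef_rot": TCP orientation; "force": force on the tool from outside, world axes, zero at the start; "moment": the same for the moment, N m; "opening": opening from 0.0 (shut) to 1.0 (fully open).
Only numpy, scipy, OpenCV 4.12 (cv2) and the standard library are available. Lean on these libraries where they do the work, as an engineer would, in place of code of your own. Each camera call takes 0.05 s, during which the arm holds its last target. There are 200 camera calls.

## Working session

There is one attempt and no reset: what is moved stays moved. The work goes in short steps, Python scripts to look and compute and a tool call to move; the robot and the scene stay as the last step left them, time stands still between calls to the robot, and variables do not carry over. Pictures are saved under pics/ and viewed, about 8 in all and at most 12, crops included, and the job is handed in when it is done.

Besides the shell and the picture viewer there is one more tool, called after "Request:" as name([rows], argument=value, ...), one row to a line, values as JSON. drive_tool: Moves the arm, as the interface text tells. Its arguments: {"type":"object","properties":{"deltas":{"type":"array"},"force":{"type":"number"}},"required":["deltas"]}

```bash
ls; mkdir -p pics
cat > h.py <<'E'
import numpy as np, cv2
from plant import get_state, read_camera, camera_model, workorder
from scipy.spatial.transform import Rotation as Ro
def cam(name, st=None):
    m=camera_model(name); f=200/np.tan(np.radians(m["vertical_fov"])/2)
    if "R" in m: R=np.array(m["R"]);t=np.array(m["t"])
    else:
        M=np.array(m["mount"]); T=np.eye(4); T[:3,:3]=Ro.from_quat(st["eef_rot"]).as_matrix();T[:3,3]=st["eef_pos"]
        W=np.linalg.inv(T@M); R=W[:3,:3];t=W[:3,3]
    return f,m["cx"],m["cy"],R,t
def toplane(c,u,v,z):
    f,cx,cy,R,t=c; u=np.asarray(u,float);v=np.asarray(v,float)
    d=np.stack([(u-cx)/f,(v-cy)/f,np.ones_like(u)],-1)@R; o=-R.T@t
    s=(z-o[2])/d[...,2]; return o+s[...,None]*d
def cloud(c,D):
    f,cx,cy,R,t=c; v,u=np.mgrid[:400,:640]
    P=np.stack([(u-cx)/f*D,(v-cy)/f*D,D],-1); return (P-t)@R
def proj(c,X):
    f,cx,cy,R,t=c; p=np.asarray(X,float)@R.T+t; return np.stack([f*p[...,0]/p[...,2]+cx,f*p[...,1]/p[...,2]+cy],-1)
def save(n,I,k=1): cv2.imwrite(n,cv2.resize(cv2.cvtColor(I,cv2.COLOR_RGB2BGR),None,fx=k,fy=k,interpolation=cv2.INTER_CUBIC))
E
python3 - <<'E'
from h import *
print(get_state())
for n in("scene","top"):
    I,D=read_camera(n); save(f"pics/{n}0.png",I,1.25); np.savez(f"{n}0.npz",I=I,D=D); c=cam(n); print(n,camera_model(n), -c[3].T@c[4])
E
```

```text
pics
{'time_s': 0.0, 'joint_positions': array([ 1.03841478e+00,  3.51252302e-01,  1.65238165e+00,  2.02598078e-05,
        1.13910657e+00, -8.46406784e-02]), 'joint_velocities': array([ 8.13404402e-05,  1.05892138e-03,  5.41947300e-04, -1.48320089e-05,
        8.54446817e-04,  1.50099274e-03]), 'joint_torque': array([-3.40931882e-03, -4.97318029e+01, -2.85253608e+01,  6.98834402e-02,
        2.57030904e-02, -8.64885260e-05]), 'eef_pos': array([238.04921406, 495.6887837 , 404.20864103]), 'eef_rot': array([ 2.22009229e-01,  9.75044395e-01, -5.44040105e-04, -1.83032253e-04]), 'force': array([-0.72735343,  0.33509844,  0.43626039]), 'moment': array([-0.00086582,  0.03920719,  0.04060007]), 'opening': 1.0053423782855344}
scene {'vertical_fov': 55.01663862603662, 'cx': 318.18805891399643, 'cy': 200.92649024193807, 'R': array([[-0.60992026,  0.79236561, -0.01241029],
       [ 0.61632502,  0.46445333, -0.63594542],
       [-0.49813728, -0.39552477, -0.77163424]]), 't': array([ 499.04565597, -313.96144493, 1217.57771838])} [1104.40120303  231.97596942  746.05562011]
top {'vertical_fov': 55.16346109927336, 'cx': 323.0199722580757, 'cy': 193.86558403481303, 'R': array([[ 0.12004641, -0.99275744,  0.00463905],
       [-0.96611006, -0.11789721, -0.22963364],
       [ 0.22851744,  0.02308486, -0.97326608]]), 't': array([-167.31106818,  639.76063572,  829.42827355])} [ 448.62545365 -109.82055469  954.94113621]
```

View pics/scene0.png

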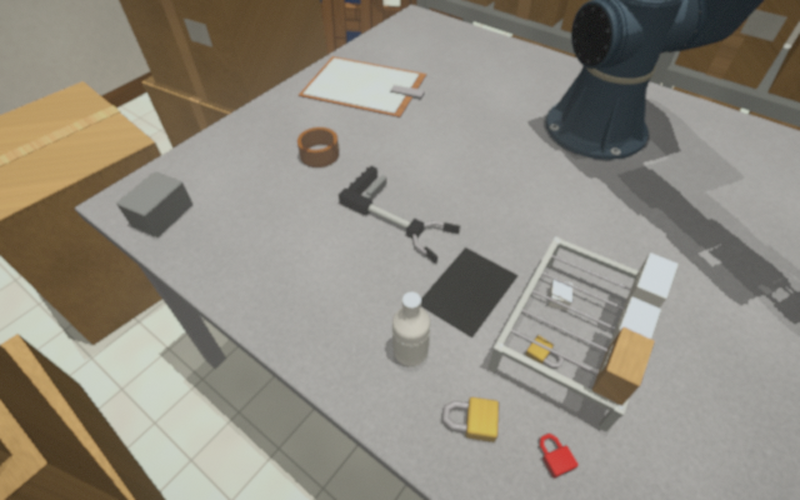

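View pics/top0.png

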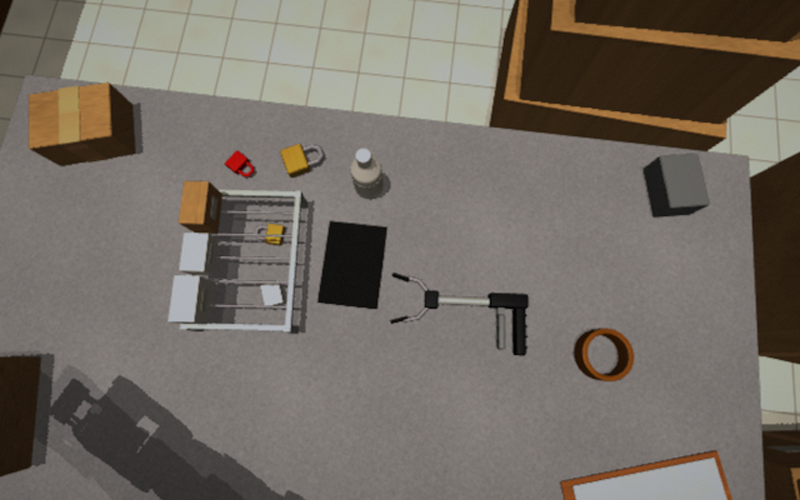

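The pictures, in shown pixels:
- **Reacher (top view):** handle at (520,323), trigger at (501,328), jaws at (400,298), pointing image-left (world +y).
- **Shelf (top view):** centre around (245,260), open to the right, with the mat at (353,265). The carton is at (272,295).
- **Padlock candidates (top view):** small brass under the shelf (274,234), large brass outside (295,159), red (238,162). The small brass one fits, being the smaller of the two that aren't red and lying under the shelf.

Next I'll confirm it with a crop and measure.

Run:
```python
from h import *
T=np.load("top0.npz");I=T["I"];D=T["D"];c=cam("top");P=cloud(c,D)
S=np.load("scene0.npz");Is=S["I"];cs=cam("scene");Ps=cloud(cs,S["D"])
a=cv2.resize(I[110:290,120:320],(800,720))[:, :]
a=cv2.resize(I[100:290,130:260],(390,570),interpolation=cv2.INTER_CUBIC);b=cv2.resize(Is[180:380,340:476],(388,570),interpolation=cv2.INTER_CUBIC)
save("pics/crop1.png",np.hstack([a,b]))
def comps(I,P,c,mask,name,zp,amin=15):
    n,l,st,ce=cv2.connectedComponentsWithStats(mask.astype(np.uint8))
    for k in range(1,n):
        if st[k,4]<amin: continue
        m=l==k; ys,xs=np.nonzero(m); X=P[m]; z=np.median(X[D_[m]>0][:,2]) if (D_[m]>0).any() else -1
        r=cv2.minAreaRect(toplane(c,xs,ys,zp)[:,:2].astype(np.float32))
        print(name,ce[k].round(1),st[k,4],"z",round(float(z),1),"rect",np.round(r[0],1),np.round(r[1],1),round(r[2],1))
for nm,I_,D_,P_,c_ in(("top",I,D,P,c),("scene",Is,S["D"],Ps,cs)):
    H=cv2.cvtColor(I_,cv2.COLOR_RGB2HSV).astype(int);h,s,v=H[...,0],H[...,1],H[...,2]
    print(nm,"plane z test bench", np.median(P_[...,2]))
    R=P_; ins=(R[...,0]>250)&(R[...,0]<900)&(R[...,1]>-500)&(R[...,1]<450)&(R[...,2]<60)
    comps(I_,P_,c_,ins&(h>18)&(h<32)&(s>140)&(v>90),"yellow",20)
    comps(I_,P_,c_,ins&(v<60)&(s<130),"dark",10,30)
    comps(I_,P_,c_,ins&(h>5)&(h<17)&(s>120)&(v>70),"brown",48,60)
    comps(I_,P_,c_,ins&(v>185)&(s<50),"white",30,30)
```

```text
top plane z test bench -0.10852124455124468
yellow [235.  126.6] 348 z 29.0 rect [820.1 162.6] [56.4 45. ] 27.2
yellow [219.5 182.9] 87 z 19.8 rect [665.8 174.9] [18.3 32.1] 7.0
yellow [218.3 191.7] 55 z 19.9 rect [641.4 175.1] [12.5 30.4] 1.1
dark [300.3 151.3] 55 z 44.2 rect [778.  -16.7] [15.9 34.3] 39.6
dark [188.9 163. ] 118 z 0.1 rect [710.3 251.4] [18.9 90. ] 7.0
dark [180.5 177.8] 135 z -0.1 rect [667.9 278.4] [37.7 27.6] 5.8
dark [281.8 211.8] 3048 z 1.4 rect [614.3   9.5] [167.1 117.4] 0.5
dark [177.4 200.3] 63 z 0.6 rect [610.4 273.7] [20.7 25.2] 7.0
dark [175.3 214.7] 121 z 0.2 rect [573.6 274.3] [36.7 32.6] 2.5
dark [320.3 221.4] 40 z 22.3 rect [599.3 -88.4] [32.3  7.9] 80.8
dark [174.  234.9] 148 z 0.2 rect [524.7 265.4] [39.6 26. ] 5.8
dark [344.8 239.2] 145 z 26.0 rect [ 563.5 -155. ] [34.5 24.8] 6.3
dark [410.7 253.1] 730 z 30.8 rect [ 534.6 -308.3] [116.6  79. ] 4.5
dark [172.1 251.4] 121 z 0.1 rect [482.2 261. ] [26.7 25.6] 6.9
dark [397.8 263.8] 35 z 17.5 rect [ 517.5 -288.4] [64.6  2.5] 4.4
dark [318.6 255.5] 33 z 23.6 rect [515.7 -96.3] [ 5.9 31.3] 20.8
dark [ 91.1 334.2] 586 z 0.2 rect [260.2 401.9] [112.8  52.1] 60.1
brown [476.3 282.5] 289 z 48.7 rect [ 496.8 -470.8] [59.4 93.6] 89.4
brown [463.6 384.7] 178 z 5.1 rect [ 273.1 -447.7] [15.1 74.7] 17.1
white [216.7 235.5] 174 z 30.2 rect [533.6 155. ] [38.  30.5] 22.6
scene plane z test bench -0.27292150921099667
yellow [429.8 281.2] 81 z 20.2 rect [667.7 177.6] [25.2 17.1] 89.8
yellow [385.8 327.8] 193 z 28.9 rect [810.8 158.6] [37.2 37.7] 29.8
white [306.9  86.3] 42 z 5.7 rect [ 282.9 -452.3] [20.1 48.2] 13.7
white [311.6 171.6] 68 z 21.7 rect [ 575.  -209.5] [ 7.1 89. ] 4.4
white [449.4 232.6] 192 z 30.0 rect [536.  156.6] [40.2 33. ] 24.7
```

View pics/crop1.png

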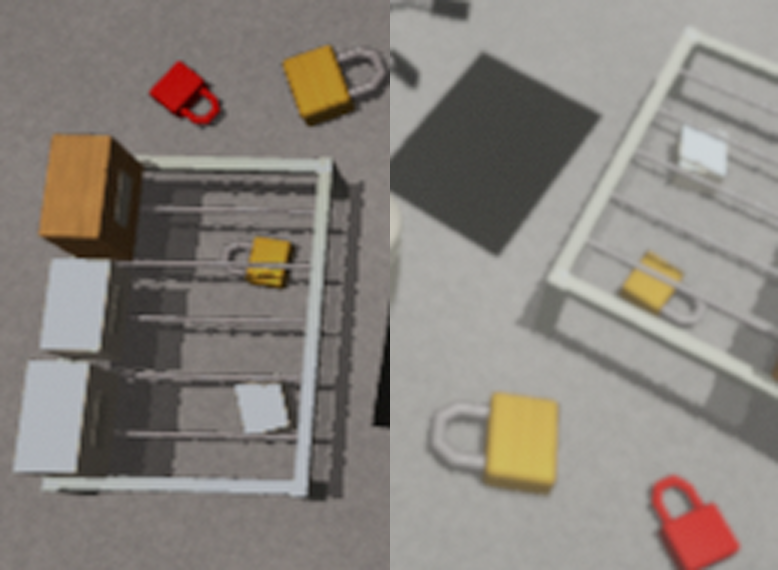

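The crop confirms it: the small brass padlock under the shelf has its shackle pointing into the shelf. The red one and the larger brass one are outside. Next are the precise poses.

Run:
```python
from h import *
def load(n):
    T=np.load(n+"0.npz");c=cam(n);return T["I"],T["D"],c,cloud(c,T["D"]),cv2.cvtColor(T["I"],cv2.COLOR_RGB2HSV).astype(int)
def rect(c,m,z):
    ys,xs=np.nonzero(m);r=cv2.minAreaRect(toplane(c,xs,ys,z)[:,:2].astype(np.float32));return np.round(r[0],1),np.round(r[1],1),round(r[2],1)
v_,u_=np.mgrid[:400,:640]
for n in("top","scene"):
    I,D,c,P,H=load(n);h,s,v=H[...,0],H[...,1],H[...,2];X,Y,Z=P[...,0],P[...,1],P[...,2]
    box=lambda a,b,e,f:(X>a)&(X<b)&(Y>e)&(Y<f)
    print(n,"padlock",rect(c,box(620,700,140,210)&(h>16)&(h<34)&(s>110)&(v>60)&(Z<35),20))
    m=box(500,730,-80,90)&(v<70)&(s<130)&(Z<6); print(" mat",rect(c,cv2.morphologyEx(m.astype(np.uint8),cv2.MORPH_OPEN,np.ones((5,5)))>0,1))
    for nm,b in(("padR",box(575,640,-125,-60)),("padL",box(490,540,-125,-60))):
        m=b&(v<75)&(Z>5)&(Z<40); print(" ",nm,rect(c,m,22),np.median(Z[m]))
    m=box(535,600,-285,-165)&(v>120)&(Z>12)&(Z<40);Q=P[m];
    vx=cv2.fitLine(Q[:,:2].astype(np.float32),cv2.DIST_HUBER,0,.01,.01).ravel();print(" tube",vx.round(3),"head",np.degrees(np.arctan2(vx[1],vx[0])),"zmax",np.percentile(Q[:,2],90), "x at y-200",vx[2]+vx[0]/vx[1]*(-200-vx[3]))
    m=box(440,600,-360,-265)&(v<80)&(Z>24)&(Z<45);print(" handle",rect(c,m,32),np.median(Z[m]))
    m=box(440,560,-300,-265)&(v>=80)&(Z>20)&(Z<45);print(" trig",rect(c,m,28),m.sum(),np.median(Z[m]))
    m=(Z>55)&(Z<92)&box(400,800,50,330)&(v>150)&(s<60);
    ys,xs=np.nonzero(m);print(" shelf",rect(c,m,74),"zmed",np.median(Z[m]))
    Q=P[m]; 
    f=m&(Y<np.median(Y[m])-0) 
    # front beam: min Y per X bin
    for a in range(460,760,40):
        k=(Q[:,0]>a)&(Q[:,0]<a+20); 
        if k.any(): print((a+10,round(float(np.percentile(Q[k,1],3)),1)),end=" ")
    print()
    m=box(680,820,-80,60)&(Z>30)&(Z<200);print(" bottle",np.median(P[m],0),np.percentile(P[m],5,axis=0),np.percentile(P[m],95,axis=0))
```

```text
top padlock (array([654.2, 174.9]), array([32.2, 40.6]), 86.9)
 mat (array([616. ,  10.6]), array([168.9, 119. ]), 0.5)
  padR (array([598.7, -88.9]), array([31.9,  6.9]), 80.1) 22.99508978568014
  padL (array([515.4, -96.2]), array([ 5.8, 30.9]), 20.8) 23.664969494827375
 tube [ 7.50000e-02 -9.97000e-01  5.66491e+02 -2.16837e+02] head -85.676155 zmax 24.062380566374312 x at y-200 565.2181
 handle (array([ 533.5, -305.1]), array([114.6,  72.5]), 3.5) 31.165131202181854
 trig (array([ 522.1, -294.2]), array([73.5, 12.1]), 4.3) 170 27.74944292403627
 shelf (array([590.7, 209.2]), array([269.4, 198. ]), 5.7) zmed 74.31681519313838
(470, 101.1) (510, 102.4) (550, 105.8) (590, 109.3) (630, 113.7) (670, 118.1) (710, 122.6) 
 bottle [773.40363609  -4.70568606 107.48100857] [757.1859532  -27.28673796  40.89072624] [796.27609482  21.37228108 160.91681521]
scene padlock (array([660. , 177.5]), array([29.5, 40.9]), 89.8)
 mat (array([613.8,  12.8]), array([152.5, 110.3]), 0.8)
  padR (array([606.5, -81.3]), array([29.1,  9.7]), 73.8) 13.938693850055206
  padL (array([523.4, -90.5]), array([14.7, 28.3]), 24.1) 14.838116539277902
 tube [ 7.70000e-02 -9.97000e-01  5.70343e+02 -2.15985e+02] head -85.56927 zmax 23.230994515385486 x at y-200 569.10474
 handle (array([ 538.8, -300.2]), array([114.1,  69.5]), 5.4) 30.659324691420625
 trig (array([ 523.7, -288. ]), array([78.5, 22.1]), 11.2) 122 27.456838850666294
 shelf (array([590.3, 210.2]), array([272.2, 199.9]), 5.6) zmed 73.361993566086
(470, 101.9) (510, 103.5) (550, 107.4) (590, 111.1) (630, 115.3) (670, 118.2) (710, 124.5) 
 bottle [798.04281294  12.08728024 105.06602582] [775.48223925 -13.43663592  39.66622089] [814.49595     31.33964627 160.20582694]
```

Request:
drive_tool([
  [0,0,-10,0,0,0,93],
  [0,0,-10,0,0,0,93],
  [0,0,-10,0,0,0,93],
  [0,0,0,-0.25,-0.92,0,93],
  [0,0,0,-0.25,-0.92,0,93],
  [0,0,0,-0.25,-0.92,0,93],
  [0,0,0,-0.25,-0.92,0,93],
  [0,0,0,-0.25,-0.92,0,93],
  [0,0,0,-0.25,-0.92,0,93],
  [0,0,0,-0.25,-0.92,0,93],
  [0,0,0,-0.25,-0.92,0,93],
  [0,0,0,-0.25,-0.92,0,93],
])

```text
time_s: 1.6
eef_pos: [410.5, 8.7, 404.8]
eef_rot: [-0.038, 0.999, 0.0, 0.0]
force: [0.5, 0.6, 0.1]
opening: 0.993
```

Request:
drive_tool([
  [0,0,0,-0.25,-0.92,0,93],
  [0,0,0,-0.25,-0.92,0,93],
  [0,0,0,-0.25,-0.92,0,93],
  [0,0,0,-0.25,-0.92,0,93],
  [0,0,0,-0.25,-0.92,0,93],
  [0,0,0,0,0,0,93],
])

```text
time_s: 2.35
eef_pos: [506.3, -261.7, 403.8]
eef_rot: [-0.036, 0.999, 0.0, -0.0]
force: [0.3, 1.1, -0.4]
opening: 0.998
```

Run:
```python
from h import *
s=get_state();print(s["time_s"],s["eef_pos"].round(1),Ro.from_quat(s["eef_rot"]).as_matrix().round(3).tolist())
I,D=read_camera("wrist");save("pics/w1.png",I,1.25);np.savez("w1.npz",I=I,D=D);c=cam("wrist",s);P=cloud(c,D)
h,sa,v=[cv2.cvtColor(I,cv2.COLOR_RGB2HSV)[...,k].astype(int) for k in range(3)]
X,Y,Z=P[...,0],P[...,1],P[...,2];print("bench z",np.median(Z[D>0]))
box=(X>440)&(X<620)&(Y>-370)&(Y<-60)&(D>0)
def fit(m,n):
    m=cv2.morphologyEx(m.astype(np.uint8),cv2.MORPH_OPEN,np.ones((3,3)))>0
    nn,l,st,ce=cv2.connectedComponentsWithStats(m.astype(np.uint8))
    for k in range(1,nn):
        if st[k,4]<60: continue
        q=P[l==k];r=cv2.minAreaRect(q[:,:2].astype(np.float32));print(n,st[k,4],ce[k].round(),"z",np.median(q[:,2]).round(1),np.round(r[0],1),np.round(r[1],1),round(r[2],1))
fit(box&(v<80)&(Z>8)&(Z<45),"dark");fit(box&(v>=80)&(Z>12)&(Z<45),"light")
```

```text
2.35 [ 506.3 -261.7  403.8] [[-0.997, -0.073, -0.001], [-0.073, 0.997, 0.0], [0.001, 0.0, -1.0]]
bench z 0.8011191151616346
dark 2724 [271. 209.] z 30.5 [ 532.2 -306.2] [115.2  71.5] 3.8
dark 185 [456. 194.] z 23.0 [514.8 -96.8] [ 5.3 32.4] 20.8
dark 435 [400. 225.] z 25.8 [ 560.3 -155.3] [31.  24.3] 4.3
dark 65 [455. 260.] z 22.3 [599.9 -81. ] [15.5  4.9] 74.8
light 745 [290. 190.] z 27.5 [ 522.9 -293.5] [79.1 14.1] 4.6
light 312 [425. 202.] z 16.9 [ 526.3 -129.6] [14.  56.2] 36.7
light 1059 [351. 228.] z 20.8 [ 567.7 -216.4] [ 18.6 100.8] 5.2
```

View pics/w1.png

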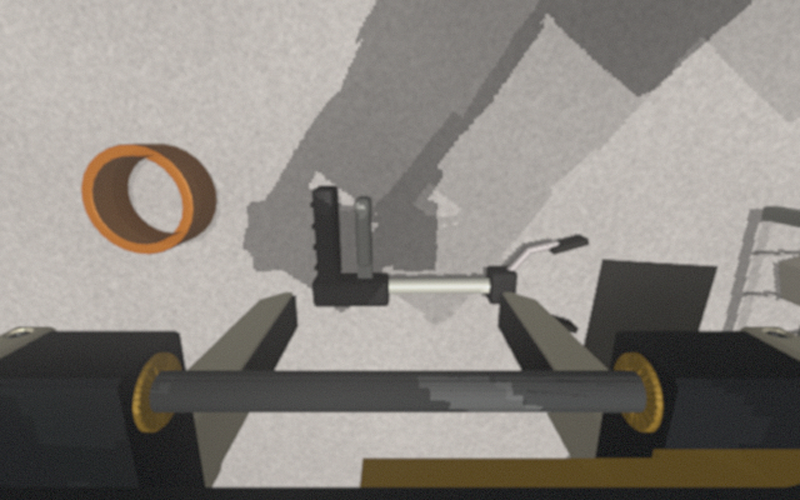

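The wrist view shows the handle, trigger and tube clear of clutter, and it agrees with the top view. That puts the grip centre at about (520, −313) with heading 94.3°. I'll descend onto it now.

Request:
drive_tool([
  [0,0,0,-0.16,-0.87,0,93],
  [0,0,0,0,0,0.8,93],
  [0,0,0,0,0,0.8,93],
  [0,0,0,0,0,0.8,93],
  [0,0,0,0,0,0.65,93],
  [0,0,0,0,0,0.3,93],
  [0,0,0,0,0,0.2,93],
  [0,0,0,0,0,0,93],
])

```text
time_s: 3.4
eef_pos: [519.7, -310.1, 192.1]
eef_rot: [-0.038, 0.999, -0.0, 0.0]
force: [-0.0, -0.3, 0.3]
opening: 1.001
```

Request:
drive_tool([
  [0,0,0,0,0,0,70],
  [0,0,0,0,0,0,60],
  [0,0,0,0,0,0,54],
  [0,0,0,0,0,0,50],
  [0,0,0,0,0,0,50],
  [0,0,0,0,0,0,50],
  [0,0,0,0,0,0,50],
], force=15)

```text
time_s: 4.28
eef_pos: [519.6, -310.4, 191.9]
eef_rot: [-0.038, 0.999, -0.0, 0.0]
force: [0.1, -2.2, 2.3]
opening: 0.544
```

Run:
```python
from h import *
s=get_state();print(s["time_s"],s["eef_pos"].round(1),s["opening"]*93,s["force"])
I,D=read_camera("top");save("pics/t2.png",I[100:340,120:460],2.2)
```

```text
4.275 [ 519.6 -310.4  191.9] 50.577437983724245 [ 0.0845676  -2.21560183  2.30505806]
```

View pics/t2.png

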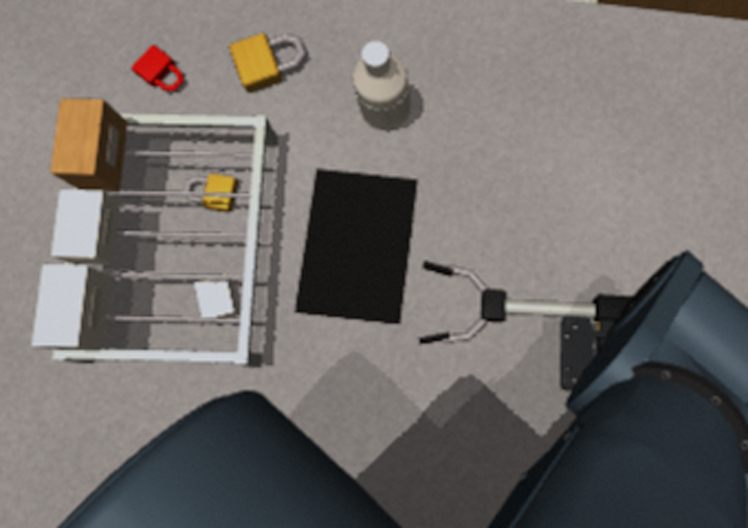

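Request:
drive_tool([
  [0,0,0,-0.1,0.15,0,50],
  [0,0,0,-0.18,0.2,0,50],
  [0,0,0,-0.18,0.21,0,50],
  [0,0,0,-0.18,0.21,0,50],
  [0,0,0,-0.18,0.21,0,50],
  [0,0,0,-0.18,0.21,0,50],
  [0,0,0,-0.18,0.21,0,50],
  [0,0,0,-0.18,0.21,0,50],
  [0,0,0,-0.18,0.21,0,50],
  [0,0,0,-0.18,0.21,0,50],
  [0,0,0,-0.1,0.1,0,50],
  [0,0,0,0,0,0,50],
])

```text
time_s: 5.82
eef_pos: [619.7, -172.6, 191.9]
eef_rot: [-0.039, 0.999, 0.0, 0.0]
force: [1.3, 2.4, 4.9]
opening: 0.54
```

```bash
cat > jaw.py <<'E'
from h import *
import sys
s=get_state();p=s["eef_pos"];R=Ro.from_quat(s["eef_rot"]).as_matrix();ex=R[:2,1];ey=R[:2,0]
e=p[:2]+217*ex-55*ey
print(s["time_s"],p.round(1),"open",round(s["opening"]*93,1),"F",s["force"].round(1),"head",np.degrees(np.arctan2(ex[1],ex[0])).round(1),"jaw expected",e.round(1))
I,D=read_camera("top");c=cam("top");P=cloud(c,D);H=cv2.cvtColor(I,cv2.COLOR_RGB2HSV).astype(int);h,sa,v=H[...,0],H[...,1],H[...,2]
m=(D>0)&(v<85)&(P[...,2]>12)&(P[...,2]<32)&(np.hypot(P[...,0]-e[0],P[...,1]-e[1])<85)
n,l,st,ce=cv2.connectedComponentsWithStats(m.astype(np.uint8))
for k in range(1,n):
    if st[k,4]>12:
        q=P[l==k];print(" dark",st[k,4],q.mean(0).round(1))
m=(h>16)&(h<34)&(sa>110)&(v>60)&(P[...,2]<35)&(P[...,0]<720)&(P[...,1]>-60);m&=D>0
ys,xs=np.nonzero(m);r=cv2.minAreaRect(toplane(c,xs,ys,20)[:,:2].astype(np.float32));print(" padlock",np.round(r[0],1),np.round(r[1],1),round(r[2],1))
q=proj(c,[*e,20]).astype(int);a=I[max(q[1]-60,0):q[1]+60,max(q[0]-80,0):q[0]+80]
if len(sys.argv)>1: save("pics/%s.png"%sys.argv[1],a,4)
E
python3 jaw.py j1
```

```text
5.825 [ 619.7 -172.6  191.9] open 50.3 F [1.3 2.4 4.9] head 94.4 jaw expected [657.8  47.9]
 dark 37 [696.4  51.1  21.3]
 dark 153 [663.6 -14.2  25. ]
 dark 47 [620.3  45.6  21.9]
 padlock [654.2 174.5] [32.9 40.6] 88.0
```

View pics/j1.png

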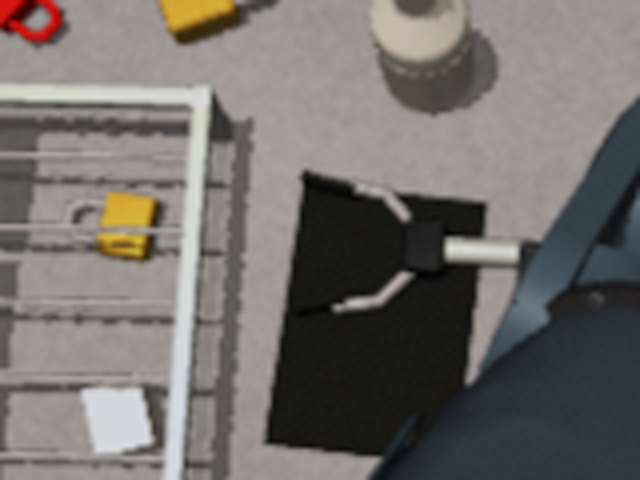

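The jaws sit where expected (658, 48), level with the padlock, so the reacher hasn't slipped in the grip. I'll slide it in.

Request:
drive_tool([
  [0,0,0,0,0.1,0,50],
  [0,0,0,-0.01,0.22,0,50],
  [0,0,0,-0.01,0.22,0,50],
  [0,0,0,-0.01,0.22,0,50],
  [0,0,0,-0.01,0.22,0,50],
  [0,0,0,-0.01,0.22,0,50],
  [0,0,0,-0.01,0.22,0,50],
  [0,0,0,-0.01,0.22,0,50],
  [0,0,0,-0.01,0.22,0,50],
  [0,0,0,-0.01,0.14,0,50],
  [0,0,0,0,0.05,0,50],
  [0,0,0,0,0,0,50],
])

```text
time_s: 7.38
eef_pos: [614.7, -50.6, 191.9]
eef_rot: [-0.038, 0.999, 0.0, -0.0]
force: [0.9, 0.4, 6.1]
opening: 0.545
```

```bash
python3 jaw.py j2
```

```text
7.375 [614.7 -50.6 191.9] open 50.6 F [0.9 0.4 6.1] head 94.4 jaw expected [653.1 170. ]
 dark 33 [692.2 171.5  21.6]
 dark 121 [658.7 109.1  25.3]
 dark 41 [615.2 167.9  21.5]
 padlock [654.2 174.8] [32.3 40.6] 88.0
```

View pics/j2.png

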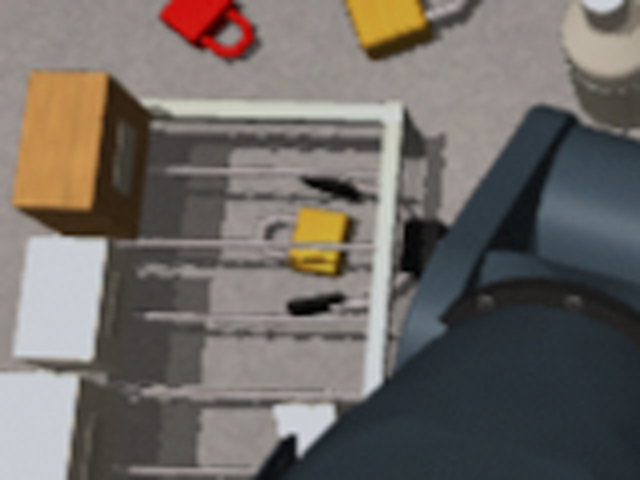

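The jaws straddle the padlock centrally. I'll squeeze.

Request:
drive_tool([
  [0,0,0,0,0,0,47],
  [0,0,0,0,0,0,44],
  [0,0,0,0,0,0,41],
  [0,0,0,0,0,0,38],
  [0,0,0,0,0,0,36],
  [0,0,0,0,0,0,36],
  [0,0,0,0,0,0,36],
  [0,0,0,0,0,0,36],
], force=28)

```text
time_s: 8.43
eef_pos: [614.7, -51.1, 191.9]
eef_rot: [-0.038, 0.999, -0.0, 0.0]
force: [0.8, -4.2, 5.0]
opening: 0.454
```

```bash
python3 jaw.py
```

```text
8.425 [614.7 -51.1 191.9] open 42.2 F [ 0.8 -4.2  5. ] head 94.3 jaw expected [653.2 169.4]
 dark 53 [675.5 179.   21.1]
 dark 134 [659.1 110.6  25.5]
 dark 47 [632.2 175.5  20.4]
 padlock [653.6 174.2] [39.2 32.4] 3.3
```

Both jaws are on it: the opening stopped at 42 mm (trigger about 0.0098 m) and the padlock turned into line with them. I'll draw it out gently.

Request:
drive_tool([
  [0,0,0,0,-0.06,0,36],
  [0,0,0,0.01,-0.12,0,36],
  [0,0,0,0.01,-0.15,0,36],
  [0,0,0,0.02,-0.18,0,36],
  [0,0,0,0.02,-0.18,0,36],
  [0,0,0,0.02,-0.18,0,36],
  [0,0,0,0.02,-0.18,0,36],
  [0,0,0,0.02,-0.18,0,36],
  [0,0,0,0.02,-0.18,0,36],
  [0,0,0,0.02,-0.1,0,36],
  [0,0,0,0,0,0,36],
])

```text
time_s: 9.85
eef_pos: [612.0, -142.0, 191.9]
eef_rot: [-0.038, 0.999, 0.0, -0.0]
force: [-0.7, -2.1, 5.5]
opening: 0.46
```

```bash
python3 jaw.py
```

```text
9.85 [ 612.  -142.   191.9] open 42.8 F [-0.7 -2.1  5.5] head 94.3 jaw expected [650.5  78.5]
 dark 34 [672.7  89.6  22.6]
 dark 149 [654.7  19.6  25.3]
 dark 38 [627.4  84.3  22. ]
 padlock [649.7  84.2] [41.  33.4] 5.2
```

Request:
drive_tool([
  [0,0,0,0.04,-0.08,0,36],
  [0,0,0,0.07,-0.15,0,36],
  [0,0,0,0.08,-0.16,0,36],
  [0,0,0,0.08,-0.16,0,36],
  [0,0,0,0.08,-0.16,0,36],
  [0,0,0,0.08,-0.16,0,36],
  [0,0,0,0.08,-0.16,0,36],
  [0,0,0,0.07,-0.15,0,36],
  [0,0,0,0.03,-0.1,0,36],
  [0,0,0,0,0,0,36],
  [0,0,0,0,0,0,36],
  [0,0,0,0,0,0,36],
])

```text
time_s: 11.4
eef_pos: [581.4, -221.3, 191.9]
eef_rot: [-0.038, 0.999, 0.0, -0.0]
force: [-1.7, -1.6, 6.7]
opening: 0.464
```

```bash
python3 jaw.py j3
```

```text
11.4 [ 581.4 -221.3  191.9] open 43.1 F [-1.7 -1.6  6.7] head 94.3 jaw expected [619.8  -0.7]
 dark 41 [642.1  12.1  22.1]
 dark 147 [623.6 -58.8  25.3]
 dark 31 [595.9   9.2  22.5]
 padlock [619.2   5.4] [38.  32.6] 7.0
```

View pics/j3.png

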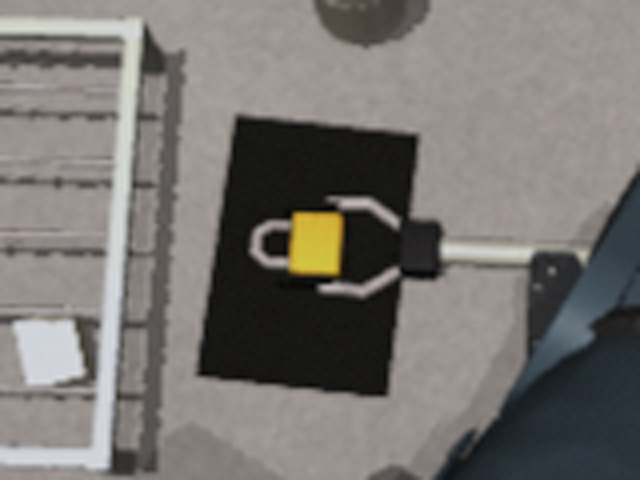

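The padlock lies on the mat, still held, with its shackle well inside the edge. I'll release the trigger and back away.

Request:
drive_tool([
  [0,0,0,0,0,0,45],
  [0,0,0,0,0,0,48],
  [0,0,0,0,0,0,51],
  [0,0,0,0,0,0,51],
  [0,0,0,0,0,0,51],
  [0,0,0,0,0,0,51],
], force=15)

```text
time_s: 12.2
eef_pos: [581.4, -220.4, 191.8]
eef_rot: [-0.038, 0.999, 0.001, -0.0]
force: [-0.4, 4.8, 8.2]
opening: 0.554
```

```bash
python3 jaw.py
```

```text
12.2 [ 581.4 -220.4  191.8] open 51.5 F [-0.4  4.8  8.2] head 94.4 jaw expected [6.197e+02 1.000e-01]
 dark 44 [659.7   2.6  22.3]
 dark 139 [622.9 -62.   25.8]
 dark 44 [579.2  -3.   22.5]
 padlock [618.    5.2] [40.5 32.6] 7.0
```

Jaws are open (pads about 80 mm apart) around the padlock. I'll back straight along the tube by 90 mm.

Request:
drive_tool([
  [0,0,0,0,-0.08,0,51],
  [0,0,0,0,-0.15,0,51],
  [0,0,0,0,-0.18,0,51],
  [0,0,0,0,-0.18,0,51],
  [0,0,0,0,-0.18,0,51],
  [0,0,0,0,-0.18,0,51],
  [0,0,0,0,-0.18,0,51],
  [0,0,0,0,-0.18,0,51],
  [0,0,0,0,-0.14,0,51],
  [0,0,0,0,-0.07,0,51],
  [0,0,0,0,0,0,51],
])

```text
time_s: 13.62
eef_pos: [588.4, -312.0, 191.7]
eef_rot: [-0.038, 0.999, 0.0, -0.0]
force: [-1.0, 0.6, 5.5]
opening: 0.552
```

Request:
drive_tool([
  [0,0,0,0,0,0,60],
  [0,0,0,0,0,0,75],
  [0,0,0,0,0,0,93],
  [0,0,0,0,0,0,93],
  [0,0,0,0,0,0,93],
  [0,0,0,0,0,-0.2,93],
  [0,0,0,0,0,-0.5,93],
  [0,0,0,0,0,-0.8,93],
  [0,0,0,0,0,-0.8,93],
  [0,0,0,0,0,0,93],
])

```text
time_s: 14.88
eef_pos: [588.9, -313.1, 334.8]
eef_rot: [-0.038, 0.999, -0.002, 0.003]
force: [0.5, -0.2, -0.9]
opening: 1.0
```

```bash
python3 jaw.py
python3 - <<'E'
from h import *
I,D=read_camera("scene");save("pics/s9.png",I,1.25)
E
```

```text
14.875 [ 588.9 -313.1  334.8] open 93.0 F [ 0.5 -0.2 -0.9] head 94.3 jaw expected [627.3 -92.6]
 dark 35 [667.1 -87.8  22.2]
 dark 144 [ 629.7 -153.4   25.6]
 dark 35 [583.1 -94.8  22.4]
 padlock [618.    5.2] [40.5 32.6] 7.0
```

View pics/s9.png

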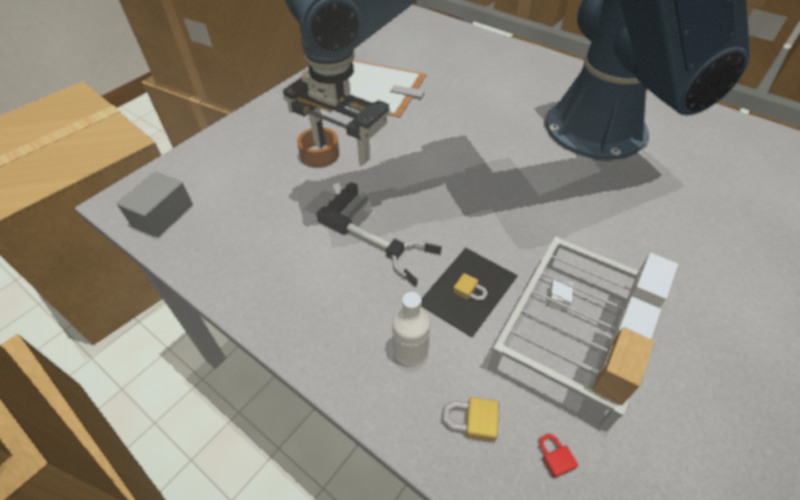

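The padlock lies flat on the mat. The reacher lies flat about 97 mm away with its jaws open, and the carton, tape and bottle look undisturbed. I'm handing in.

```bash
python3 -c "from plant import workorder; print(workorder.sign_off())"
```

```text
the job is handed in; nothing more can be done
None
```

The padlock is on the rubber mat and the job is handed in at about 15 s of the 48 s allowed; no verdict was reported.

I gripped the reacher by handle and trigger and slid it flat under the shelf. The jaws closed on the small brass padlock (fingers stopped at about 42 mm, so trigger near 0.010 m). I drew it onto the mat, released it, backed off 90 mm along the tube and lifted the gripper clear.

**Last checks:**
- **Padlock:** the top camera puts it at (618, 5), against a mat centre of about (616, 11). By calculation the shackle end is about 34 mm from the centre in y. It had not moved between releasing it and the last look.
- **Reacher:** it lies flat with the jaws fully open (pads about 84 mm apart), and the jaw centre is about 97 mm from the padlock.
- **Carton, tape and bottle:** they look unmoved in the last picture; I did not measure them again.
- **Disagreement:** the two fixed cameras differed by up to about 8 mm on small parts. I went by the top and wrist views, and the jaws reached the padlock as planned.

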